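# Set both balls at the start of the race ramp

### The job

Set up the next run on the two-lane ball ramp: with the fingertips, gently push each ball up its own gutter and over the sprung catch at the top, until the catch has come up behind it and the ball stays at the start block instead of rolling back. Push the balls only, do not pick them up, and leave the start block and everything else on the bench where it is.

Things in the scene. Friction and masses are not known exactly. Their poses are not given: they have to be found in the camera images.
- steel_ball_center (a point): plain steel ball, 50 mm diameter, about 0.5 kg, loose; this point is its centre. It starts at the low end of one of the two gutters (either one), resting against a low rubber lip whose top is 15 mm below the ball's centre, so a fingertip can come down from above onto its downhill side, at the height of its centre.
- white_ball_center (a point): white ceramic ball, 50 mm diameter, about 0.17 kg, loose; this point is its centre. It starts at the low end of one of the two gutters (either one), resting against a low rubber lip whose top is 15 mm below the ball's centre, so a fingertip can come down from above onto its downhill side, at the height of its centre.
- seat_near (a point): centre of a ball that rests on the sprung catch at the start block, in the gutter nearer the robot. x axis: uphill along the gutter (slope 6 degrees); y: level, across; z: square off the slope. The ball's centre runs on the straight line through this point along x, starting 190 to 260 mm downhill. Beyond this point it has 10 mm of play to the block's rubber pad.
- seat_far (a point): centre of a ball that rests on the sprung catch at the start block, in the gutter farther from the robot. x axis: uphill along the gutter (slope 6 degrees); y: level, across; z: square off the slope. The ball's centre runs on the straight line through this point along x, starting 190 to 260 mm downhill. Beyond this point it has 10 mm of play to the block's rubber pad.
- block_top (a point): middle of the top edge of the start block, a grey plate 158 mm wide across both gutters behind the seats, 19 mm higher than a ball's centre; clamped tight, at a different place on the ramp each time. The gutters are 86 mm apart; downhill of the block all parts of the ramp lie at least 12 mm below a ball's centre.
- catch_near (a joint): sprung catch in the gutter nearer the robot: dark steel finger, 8 mm wide, sloping up towards uphill; rad, 0 = up, grows as pressed down. A ball pushed uphill presses it down (to about 0.45, under 2 N); past the ball it springs up behind it. When up, its top is 12 mm below the ball's centre and 23 mm downhill of the seat point.
- catch_far (a joint): sprung catch in the gutter farther from the robot: dark steel finger, 8 mm wide, sloping up towards uphill; rad, 0 = up, grows as pressed down. A ball pushed uphill presses it down (to about 0.45, under 2 N); past the ball it springs up behind it. When up, its top is 12 mm below the ball's centre and 23 mm downhill of the seat point.
- spirit_level_mid (a point): bystander: aluminium spirit level, 150 x 24 x 40 mm high, loose on the bench beside the ramp; this point is on its middle, 20 mm above the bench. To be left alone.
- brass_mass_mid (a point): bystander: brass weight with a knob, 44 mm across, 56 mm high, loose on the bench beside the ramp; this point is on its middle, 20 mm above the bench. To be left alone.
- test_ring_mid (a point): bystander: short upright aluminium tube, 50 mm across, 40 mm high, loose on the bench beside the ramp; this point is on its middle, 20 mm above the bench. To be left alone.
- caliper_mid (a point): bystander: caliper lying flat, 210 mm long, 12 mm high, loose on the bench beside the ramp; this point is on its middle, 6 mm above the bench. To be left alone.
- stopwatch_mid (a point): bystander: black stopwatch, 85 x 55 x 22 mm, loose on the bench beside the ramp; this point is on its middle, 11 mm above the bench. To be left alone.
- grease_jar_mid (a point): bystander: white jar with a grey lid, 60 mm across, 65 mm high, loose on the bench beside the ramp; this point is on its middle, 30 mm above the bench. To be left alone.
- nut_driver_mid (a point): bystander: nut driver lying down, 130 mm long, 25 mm thick, loose on the bench beside the ramp; this point is on its middle, 12 mm above the bench. To be left alone.
Not all that is in view belongs to the job. Leave any orange look-alike of the part that bears steel_ball_center alone.

How it is judged (in metres and radians):
At the end, for the whole second after the job is handed in: Each ball's centre lies within 9 mm of the seat point of its own gutter, at rest (under 20 mm/s), and both catches are up (within 0.12 rad of fully up) ((distance between steel_ball_center and seat_near below 0.009 m or distance between steel_ball_center and seat_far below 0.009 m) and (distance between white_ball_center and seat_near below 0.009 m or distance between white_ball_center and seat_far below 0.009 m) and value of joint each of catch_near, catch_far below 0.12 rad and linear speed of each of steel_ball, white_ball below 0.02 m/s); the robot touches nothing.
It fails at once if a ball is lifted more than 15 mm off its gutter or leaves it (z of any of steel_ball_center, white_ball_center in the frame of seat_near above 0.015 m or z of any of steel_ball_center, white_ball_center in the frame of seat_near below -0.015 m).
It fails at once if a ball is gripped or rammed hard (over 30 N) (contact force between the fingers and steel_ball above 30 N or contact force between the fingers and white_ball above 30 N).
It fails at once if the start block is shoved more than 8 mm along the ramp (distance of seat_near from where it was at the start of the episode above 0.008 m).
It fails at once if a bystander is moved more than 20 mm (distance of any of spirit_level_mid, brass_mass_mid, test_ring_mid, caliper_mid, stopwatch_mid, grease_jar_mid, nut_driver_mid from where it was at the start of the episode above 0.02 m).
It also fails if it takes over 61 s, if anything falls off the work surface, if the arm or the gripper's body presses on something with over 40 N, if the wrist force passes 120 N, or if a joint passes its speed limit or range.

### The arm

A 6-joint arm with a two-finger parallel gripper is mounted at the origin on the work surface. World frame = base frame: x ahead of the robot, y to its left, z up, the work surface at z = 0. Lengths are in mm, angles in rad, forces in N, time in s.
With the tool pointing down it reaches from about 275 to 1000 mm from the base axis. Payload 8.4 kg.
Tool frame: the origin (TCP) lies at the very end of the fingers, on their centre line; the grasp point (between the pads) lies 19 mm behind it; z points along the fingers, y is the direction in which the jaws open and shut (so a half turn about z gives the same grasp; the last joint's range is limited). The gripper opens to 85 mm and grips with 20 to 120 N. Pads are 22 mm wide; open, the fingers measure 114 mm over their backs; the gripper's body (76 mm by 85 mm) begins 54 mm behind the grasp point. The pads swing forward as they close: fully open they stand 13 mm farther back than shut.
Start: joints at [-1.196, 0.353, 1.633, -0, 1.155, -0.002], TCP at [229.965, -581.157, 231.281] pointing down, gripper open.
Joint ranges: [-2.63, 2.63], [-0.92, 2.1], [0.06, 2.66], [-1.3, 4.44], [0, 2.69], [-3.02, 3.02]. Speed limits (rad/s): [2.22, 2.22, 2.79, 3.14, 3.14, 3.14].

### API

Orientations are given as [roll, pitch, yaw] about the fixed x, y, z axes, in that order (R = Rz(yaw) Ry(pitch) Rx(roll)).
In Python, from rig import r, vision gives the robot as it stands.
- The arm moves only by the tool move_arm, never from a script. Its argument "series" is text: rows parted by semicolons, each of 7 numbers parted by spaces: the closure, from -1 (fully open) to 1 (shut), then the shift along the tool's x, y, z in units of 40 mm (1.0 is 40 mm), then the turn, a rotation vector about the tool's x, y, z in degrees. In form: grip tx ty tz ax ay az; .... A call has 1 to 20 rows; each row shifts and turns the pose as measured when the row begins, along the tool's axes as they then stand; what a row does not reach is not made up. A row lasts 1/8 s, in which the tool goes at most 62.5 mm and 10.7 degrees, less where a joint would pass 70% of its speed; a pose out of reach is approached as far as the arm can. A call is refused whole if a number of a shift passes 1 or a number of a turn 10.7, either way. A call with a gripper value outside its range is refused whole. The fingers move at their own pace and stop on an object; "grip_force" is the grip in N (left out, the last holds). Time passes only in rows, so rows that do not move let the fingers close. It gives the time, the measured TCP pose, the force and the opening at its end, in the units of the state.
- r.sense(): the state, without advancing time (a new reading comes with each control period).
- vision.grab_frame(name): name is "scene" or "top" or "wrist"; returns the picture (384x512x3 uint8, red, green, blue); there is no depth.
- vision.camera_params(name): a dict with "fx", "fy", "cx", "cy" (pixels), "position" and "rotation" of the camera in the world. Camera axes: x right, y up, looking along -z (the intrinsics and any distortion apply to the point x, -y, -z); pixel columns grow to the right and rows downward; lengths in mm; the calibration is good to about 2 mm. A picture is of the moment at which its call begins: read the wrist's pose just before it. camera_params takes no time and is no camera call; for the wrist camera it gives the pose at the moment of the call.
- r.sign_off(): hands the job in, once; it reports no verdict.
The state is a dict: "clock": time; "qpos": joint angles; "qvel": joint speeds; "joint_efforts": joint torques, N m; "eef_pos": TCP position; "tcp_rot": TCP orientation; "contact_force": force on the tool from outside, world axes, zero at the start; "wrist_torque": the same for the moment, N m; "opening": opening from 0.0 (shut) to 1.0 (fully open).
Only numpy, scipy, OpenCV 4.12 (cv2) and the standard library are available. Lean on these libraries where they do the work, as an engineer would, in place of code of your own. Each camera call takes 0.05 s, during which the arm holds its last target. There are 200 camera calls.

## Working session

There is one attempt and no reset: what is moved stays moved. The work goes in short steps, Python scripts to look and compute and a tool call to move; the robot and the scene stay as the last step left them, time stands still between calls to the robot, and variables do not carry over. Pictures are saved under pics/ and viewed, about 8 in all and at most 12, crops included, and the job is handed in when it is done.

Besides the shell and the picture viewer there is one more tool, called as name(argument=value, ...), one argument or row to a line, values as JSON. move_arm: Moves the arm, as the interface text tells. Its arguments: {"type":"object","properties":{"series":{"type":"string"},"grip_force":{"type":"number"}},"required":["series"]}

```bash
mkdir -p pics; ls; python3 - <<'E'
from rig import r, vision
import cv2,numpy as np
for n in ("scene","top"):
    p=vision.camera_params(n); print(n,{k:np.round(v,4).tolist() if not isinstance(v,str) else v for k,v in p.items()})
    cv2.imwrite(f"pics/{n}0.png",cv2.resize(vision.grab_frame(n)[:,:,::-1],None,fx=1.5,fy=1.5,interpolation=cv2.INTER_CUBIC))
print(r.sense())
E
```

```text
pics
scene {'fx': 495.7215, 'fy': 495.7215, 'cx': 255.7884, 'cy': 189.8953, 'position': [1102.5027, -946.9754, 1047.5961], 'rotation': [0.8224, -0.0034, 0.5435]}
top {'fx': 455.8006, 'fy': 455.8006, 'cx': 254.8349, 'cy': 194.2667, 'position': [365.9304, -42.9195, 1244.7535], 'rotation': [0.1532, -0.0133, -1.5453]}
{'clock': 0.1, 'qpos': array([-1.19643432e+00,  3.53559316e-01,  1.63405811e+00, -8.85715568e-06,
        1.15521514e+00, -2.37113021e-03]), 'qvel': array([ 7.61651776e-05, -5.80470368e-04, -1.31833454e-03,  1.25639517e-03,
        1.39463856e-03, -4.14756711e-04]), 'joint_efforts': array([-1.08881042e-03, -6.06360769e+01, -3.42819893e+01, -5.10222196e-05,
        3.81399470e-03, -1.73380857e-05]), 'eef_pos': array([ 229.78472216, -580.76341624,  230.64969235]), 'tcp_rot': array([-3.14035272e+00,  5.15879423e-06,  3.76736717e-01]), 'contact_force': array([-0.96658474,  0.18357091, -1.42116328]), 'wrist_torque': array([-0.04533281,  0.0156652 ,  0.0491861 ]), 'opening': 1.0012441368297504}
```

View pics/top0.png

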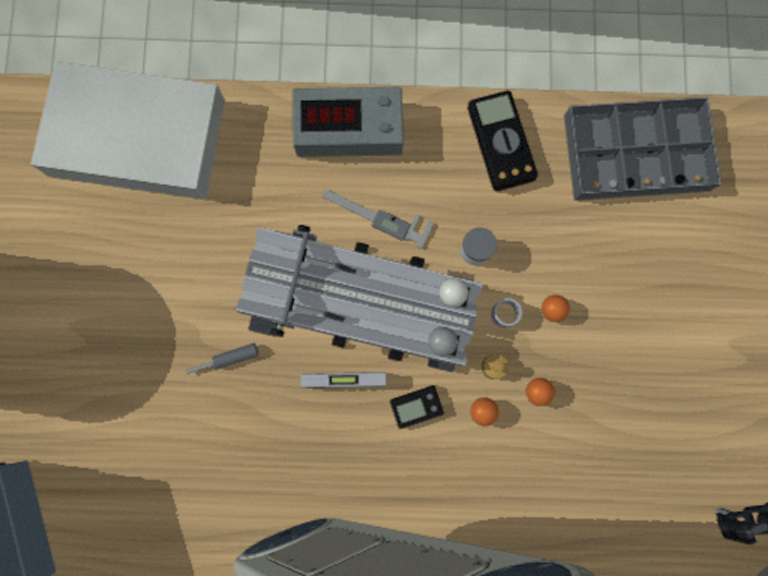

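View pics/scene0.png

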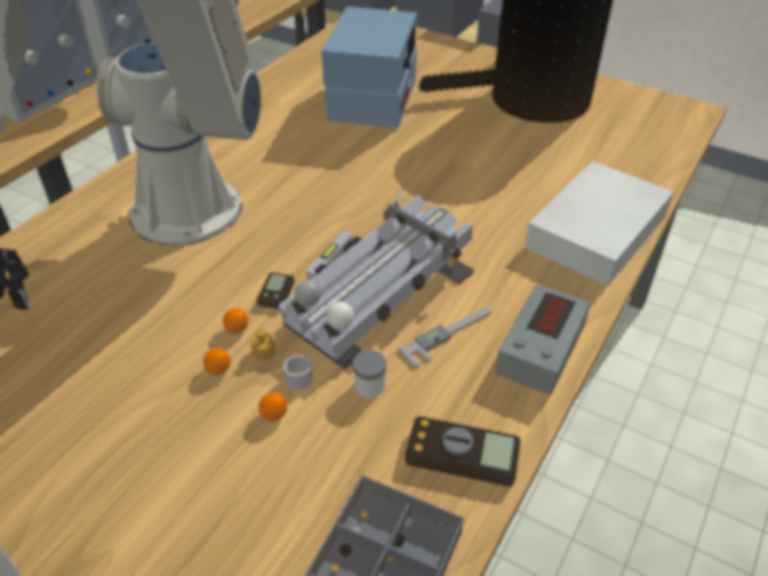

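The top view shows the ramp with its downhill end to the right. The steel ball is at (442,341) in the near gutter and the white ball at (453,292) in the far gutter. The block bar runs (303,232)-(289,323), and the catches are at about (330,317) and (345,268). The round candidates are the plain grey ball at (442,341) and three orange balls at (555,308), (540,391) and (484,411). The grey one in the gutter is the steel ball and the orange ones are look-alikes. The scene view agrees: steel (308,292), white (340,316).

```bash
cat > h.py <<'E'
from rig import r, vision
import cv2,numpy as np
from scipy.spatial.transform import Rotation as R
def cam(n):
    p=vision.camera_params(n); return p
def ray(p,u,v):
    M=R.from_euler('xyz',p['rotation']).as_matrix() if np.size(p['rotation'])==3 else np.array(p['rotation'])
    d=M@np.array([(u-p['cx'])/p['fx'],-(v-p['cy'])/p['fy'],-1.]); return np.array(p['position'],float),d/np.linalg.norm(d)
def onz(p,u,v,z):
    o,d=ray(p,u,v); return o+d*(z-o[2])/d[2]
def tri(*rs):
    A=sum(np.eye(3)-np.outer(d,d) for o,d in rs); b=sum((np.eye(3)-np.outer(d,d))@o for o,d in rs)
    X=np.linalg.solve(A,b); return X,[np.linalg.norm((np.eye(3)-np.outer(d,d))@(X-o)) for o,d in rs]
def proj(p,X):
    M=R.from_euler('xyz',p['rotation']).as_matrix() if np.size(p['rotation'])==3 else np.array(p['rotation'])
    c=M.T@(np.array(X,float)-p['position']); return np.array([p['cx']-p['fx']*c[0]/c[2],p['cy']+p['fy']*c[1]/c[2]])
E
python3 - <<'E'
from h import *
t,s=cam("top"),cam("scene")
X,e=tri(ray(t,442/1.5,341/1.5),ray(s,308/1.5,292/1.5)); print("steel",X,e)
X,e=tri(ray(t,453/1.5,292/1.5),ray(s,340/1.5,316/1.5)); print("white",X,e)
a=cv2.imread("pics/top0.png")[215:380,225:500]; b=cv2.imread("pics/scene0.png")[180:380,265:485]
a=cv2.resize(a,None,fx=2.9,fy=2.9,interpolation=cv2.INTER_CUBIC);b=cv2.resize(b,None,fx=3,fy=3,interpolation=cv2.INTER_CUBIC)
cv2.imwrite("pics/a.png",a);cv2.imwrite("pics/b.png",b)
E
```

```text
steel [ 462.75369363 -156.22851079   93.03798015] [np.float64(0.6376047206057257), np.float64(0.6376047206057752)]
white [ 547.08646134 -174.6898871    89.71442602] [np.float64(0.14919434152244287), np.float64(0.1491943415225612)]
```

View pics/a.png

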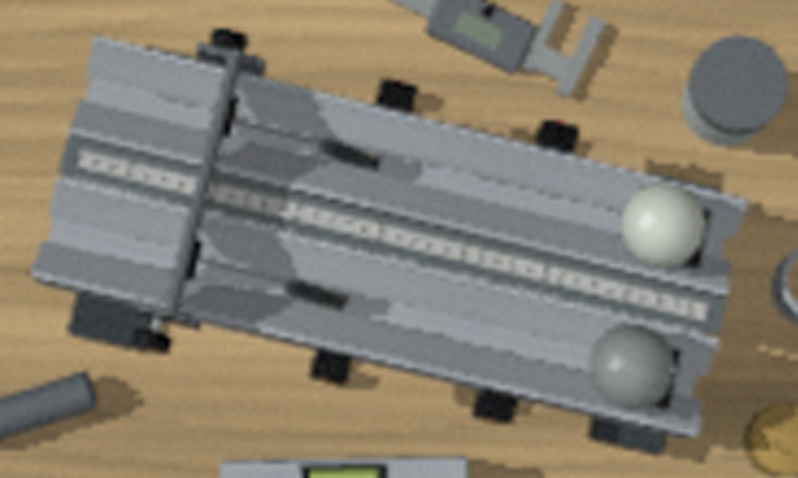

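View pics/b.png

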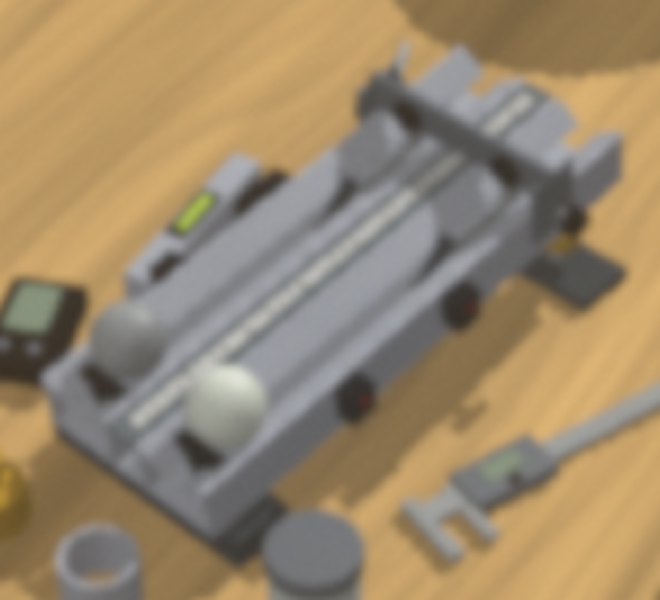

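The crops show the bar's top edge from (233,50) to (173,315) in the top crop. The rubber pads are on the bar's downhill side at about (230,115) and (195,260). The dark catch parts are at about (350,152) and (317,293). Both balls rest at the low end, and the plain steel ball is confirmed at (633,367).

```bash
cat >> h.py <<'E'
S=np.array([462.75,-156.2,91.4]);W=np.array([547.1,-174.7,91.4]);mid=(S+W)/2
def frame():
    a=(W-S)[:2]/np.linalg.norm((W-S)[:2]); c6,s6=np.cos(np.radians(6)),np.sin(np.radians(6))
    h=np.array([-a[1],a[0]]); u=np.array([h[0]*c6,h[1]*c6,s6]); n=np.array([-h[0]*s6,-h[1]*s6,c6])
    return np.column_stack([u,np.cross(n,u),n])
F=frame()
def onramp(p,u,v,k):
    o,d=ray(p,u,v); X=o+d*((mid+k*F[:,2]-o)@F[:,2])/(d@F[:,2]); return F.T@(X-mid)
def toolR(): return np.column_stack([F[:,0],-F[:,1],-F[:,2]])
def todo(T):  # shift in tool axes (units of 40) and rotvec deg to reach T with toolR
    s=r.sense(); Rt=R.from_euler('xyz',s['tcp_rot']).as_matrix()
    return np.round(s['clock'],2),np.round(Rt.T@(T-s['eef_pos'])/40,3),np.round(np.degrees(R.from_matrix(Rt.T@toolR()).as_rotvec()),2)
E
python3 - <<'E'
from h import *
t,s=cam("top"),cam("scene")
A=lambda x,y:((225+x/2.9)/1.5,(215+y/2.9)/1.5)
B=lambda x,y:((265+x/3)/1.5,(180+y/3)/1.5)
print("u",F[:,0])
for nm,q,k in [("bar+",(233,50),19),("bar-",(173,315),19),("barmid",(203,183),19),("catchF hi",(325,148),-12),("catchF lo",(378,160),-14),("catchN hi",(288,285),-12),("catchN lo",(345,300),-14),("strip up",(80,157),-12),("strip dn",(708,312),-12),("padF",(237,115),0),("padN",(200,262),0)]: print(nm,onramp(t,*A(*q),k).round(1))
for nm,q in [("bar near",(372,78)),("bar far",(565,168))]: print("scene",nm,onramp(s,*B(*q),19).round(1))
T=mid+F@np.array([-50,S@F[:,1]-mid@F[:,1],-3])
P=S-47*F[:,0]-3*F[:,2]; print("pre-S",P, "above:",todo(P+70*F[:,2]))
E
```

```text
u [0.21305856 0.97143186 0.10452846]
bar+ [267.4 -73.   19. ]
bar- [261.1  82.1  19. ]
barmid [264.1   5.6  19. ]
catchF hi [202.3 -37.1 -12. ]
catchF lo [170.4 -38.6 -14. ]
catchN hi [203.   46.5 -12. ]
catchN lo [168.8  46.5 -14. ]
strip up [337.7   4.7 -12. ]
strip dn [-41.7  -0.4 -12. ]
padF [256.4 -40.6  -0. ]
padN [255.   47.5   0. ]
scene bar near [259.1  75.6  19. ]
scene bar far [273.6 -81.5  19. ]
pre-S [ 452.80342786 -201.55099244   83.50359654] above: (np.float64(0.1), array([ 8.57 , -6.61 ,  1.946]), array([  2.87,   5.48, -55.99]))
```

```bash
python3 - <<'E'
s=open('h.py').read()
s=s.replace("F=frame()\n","F=frame()\nF=R.from_rotvec(np.radians(1.0)*F[:,2]).as_matrix()@F\n")
open('h.py','w').write(s)
E
echo ok
```

```text
ok
```

move_arm(
  series="1 0 0 0 0.5 0.9 -9.5; 1 0 0 0 0.5 0.9 -9.5; 1 0 0 0 0.5 0.9 -9.5; 1 0 0 0 0.5 0.9 -9.5; 1 0 0 0 0.5 0.9 -9.5; 1 0 0 0 0.5 0.9 -9.5",
  grip_force=30,
)

```text
clock: 0.85
eef_pos: [229.2, -578.9, 228.1]
tcp_rot: [-3.14, -0.112, 1.404]
contact_force: [-0.4, 0.1, -0.0]
opening: 0.0
```

```bash
python3 - <<'E'
from h import *
print(F[:,0]); P=S-47*F[:,0]-3*F[:,2]; print(todo(P+70*F[:,2]),r.sense()['opening'])
E
```

```text
[0.1959789  0.97502277 0.10451254]
(np.float64(0.85), array([9.776, 3.961, 2.976]), array([-0.41, -0.4 ,  1.78])) 0.0004218052314796098
```

move_arm(
  series="1 0.8 0.33 0.25 0 0 0.3; 1 0.8 0.33 0.25 0 0 0.3; 1 0.8 0.33 0.25 0 0 0.3; 1 0.8 0.33 0.25 0 0 0.3; 1 0.8 0.33 0.25 0 0 0.3; 1 0.8 0.33 0.25 0 0 0.3; 1 0.8 0.33 0.25 0 0 0; 1 0.8 0.33 0.25 0 0 0; 1 0.8 0.33 0.25 0 0 0; 1 0.8 0.33 0.25 0 0 0; 1 0.8 0.3 0.2 -0.2 -0.2 0; 1 0.6 0.2 0.2 -0.2 -0.2 0; 1 0 0 0 0 0 0",
)

```text
clock: 2.48
eef_pos: [454.6, -215.1, 148.1]
tcp_rot: [-3.138, -0.108, 1.372]
contact_force: [0.1, -0.4, -1.1]
opening: 0.0
```

```bash
python3 - <<'E'
from h import *
P=S-47*F[:,0]-3*F[:,2]; print(todo(P+70*F[:,2]))
p=cam("wrist"); im=vision.grab_frame("wrist"); print(p['position'],p['rotation'],p['fx'],proj(p,S),proj(p,W),proj(p,mid+F@[222,43,0]),proj(p,mid+F@[222,-43,0]))
cv2.imwrite("pics/w1.png",cv2.resize(im[:,:,::-1],None,fx=1.5,fy=1.5))
E
```

```text
(np.float64(2.48), array([ 0.154, -0.093, -0.109]), array([-0.29, -0.18, -0.03]))
[ 466.63993277 -156.91490409  297.4355133 ] [-0.18570582  0.00291614 -0.19936704] 326.52305747450924 [248.93021285 127.26329465] [388.13246159 129.60598996] [ 246.18955043 -397.99034583] [ 448.54862875 -399.72467616]
```

View pics/w1.png

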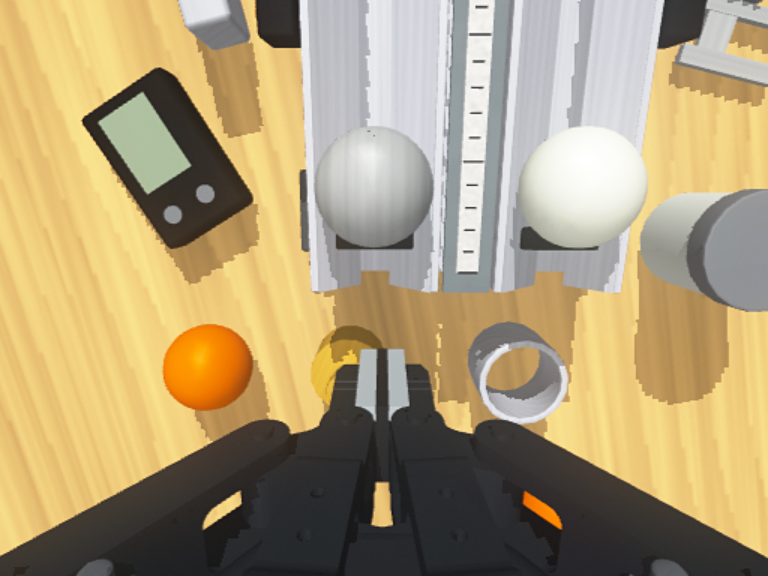

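The wrist view shows the steel ball at (374,187) and the white at (583,187), both within about 3 mm of the prediction. The ramp runs parallel to the tool, and the fingers stand behind the steel ball's gutter.

move_arm(
  series="1 0.1 -0.09 0.4 -0.3 -0.2 0; 1 0 0 0.4 0 0 0; 1 0 0 0.4 0 0 0; 1 0 0 0.3 0 0 0; 1 0 0 0 0 0 0; 1 0 0 0 0 0 0",
)

```text
clock: 3.28
eef_pos: [452.7, -208.3, 86.4]
tcp_rot: [3.139, -0.103, 1.369]
contact_force: [0.1, -0.4, -0.1]
opening: -0.001
```

```bash
python3 - <<'E'
from h import *
s=r.sense();print(todo(S-47*F[:,0]-3*F[:,2]),F.T@(s['eef_pos']-mid),s['contact_force'])
E
```

```text
(np.float64(3.28), array([ 0.156, -0.012,  0.09 ]), array([ 0.07,  0.1 , -0.18])) [-52.49631202  42.71480219   0.60804722] [ 0.12263707 -0.43143484 -0.13571784]
```

move_arm(
  series="1 0 0 0.1 0 0 0; 1 0.15 0 0 0 0 0; 1 0.15 0 0 0 0 0; 1 0.15 0 0 0 0 0; 1 0.15 0 0 0 0 0; 1 0.15 0 0 0 0 0; 1 0.15 0 0 0 0 0; 1 0.2 0 0 0 0 0; 1 0.2 0 0 0 0 0; 1 0.2 0 0 0 0 0",
)

```text
clock: 4.53
eef_pos: [466.9, -146.7, 90.4]
tcp_rot: [3.135, -0.101, 1.37]
contact_force: [-1.2, -3.1, 1.5]
opening: -0.0
```

```bash
cat > chk.py <<'E'
from h import *
s=r.sense();print(todo(S),"ramp",(F.T@(s['eef_pos']-mid)).round(1),"f",(F.T@s['contact_force']).round(2))
E
python3 chk.py
```

```text
(np.float64(4.53), array([-0.249, -0.053, -0.051]), array([ 0.29,  0.22, -0.14])) ramp [10.7 41.  -2. ] f [-3.07  0.52  1.8 ]
```

move_arm(
  series="1 0.2 0.02 0.01 0 0 0; 1 0.2 0.02 0.01 0 0 0; 1 0.2 0.02 0.01 0 0 0; 1 0.2 0 0.01 0 0 0; 1 0.2 0 0.01 0 0 0; 1 0.2 0 0 0 0 0; 1 0.2 0 0 0 0 0; 1 0.2 0 0 0 0 0; 1 0.2 0 0 0 0 0; 1 0.2 0 0 0 0 0; 1 0.2 0 0 0 0 0; 1 0.2 0 0 0 0 0; 1 0.15 0 0 0 0 0; 1 0.1 0 0 0 0 0; 1 0 0 0 0 0 0",
)

```text
clock: 6.4
eef_pos: [491.3, -35.2, 99.4]
tcp_rot: [3.137, -0.101, 1.371]
contact_force: [-0.0, 0.2, 0.7]
opening: 0.002
```

```bash
python3 chk.py; python3 - <<'E'
from h import *
im=vision.grab_frame("wrist"); 
cv2.imwrite("pics/w2.png",cv2.resize(im[:,:,::-1],None,fx=1.5,fy=1.5))
p=cam("wrist")
for k in (120,150,160,170,222): print(k,(1.5*proj(p,mid+F@[k,43,0])).round())
for k in (199,): print(k,(1.5*proj(p,mid+F@[k,43,-12])).round())
E
```

```text
(np.float64(6.4), array([-3.112, -0.098, -0.115]), array([ 0.2 ,  0.19, -0.1 ])) ramp [125.2  39.   -5. ] f [0.31 0.07 0.64]
120 [369. 401.]
150 [368. 311.]
160 [368. 279.]
170 [368. 246.]
222 [365.  46.]
199 [367. 139.]
```

View pics/w2.png

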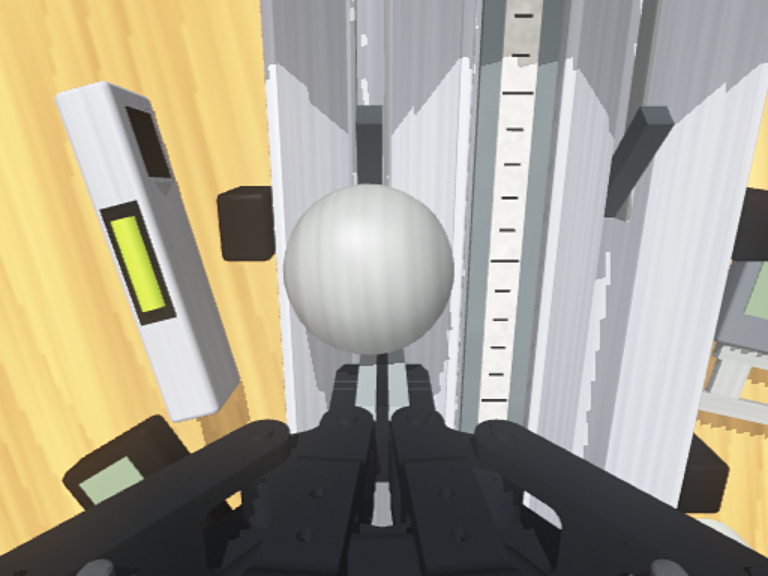

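The steel ball is at (369,268), just downhill of the near catch, whose top edge is at (369,106). The far catch's top edge is at about (655,107). The ball is centred in its gutter and touching the fingers.

```bash
python3 - <<'E'
from h import *
p=cam("wrist")
for nm,q,k in [("cN",(369,106),-12),("cF",(655,107),-12),("ball",(369,268),0)]: print(nm,onramp(p,q[0]/1.5,q[1]/1.5,k).round(1))
# ball diameter check -> ball height
o=np.array(p['position']); print("dist",np.linalg.norm(mid+F@[163,43,0]-o), "from radius", 25*p['fx']/(85/1.5))
E
```

```text
cN [208.1  42.5 -12. ]
cF [207.7 -39.6 -12. ]
ball [163.4  42.7   0. ]
dist 142.00515059408872 from radius 144.0542900622835
```

move_arm(
  series="1 0.1 0.05 -0.03 0 0 0; 1 0.1 0.05 -0.03 0 0 0; 1 0.1 0 0 0 0 0; 1 0.1 0 0 0 0 0; 1 0.1 0 0 0 0 0; 1 0.1 0 0 0 0 0; 1 0.1 0 0 0 0 0; 1 0.1 0 0 0 0 0; 1 0.1 0 0 0 0 0; 1 0.1 0 0 0 0 0; 1 0.1 0 0 0 0 0; 1 0.1 0 0 0 0 0; 1 0.1 0 0 0 0 0; 1 0 0 0 0 0 0",
)

```text
clock: 8.2
eef_pos: [506.5, 17.4, 107.7]
tcp_rot: [3.136, -0.101, 1.37]
contact_force: [0.4, 0.3, -0.3]
opening: 0.003
```

```bash
python3 chk.py
```

```text
(np.float64(8.2), array([-4.49 , -0.207, -0.048]), array([ 0.21,  0.2 , -0.13])) ramp [180.3  34.5  -2.5] f [ 0.37 -0.36 -0.35]
```

move_arm(
  series="1 -0.05 -0.1 0 0 0 0; 1 0.05 -0.1 0 0 0 0; 1 0.1 0 0 0 0 0; 1 0.1 0 0 0 0 0; 1 0.1 0 0 0 0 0; 1 0.08 0 0 0 0 0; 1 0 0 0 0 0 0",
)

```text
clock: 9.07
eef_pos: [501.1, 35.1, 109.2]
tcp_rot: [3.137, -0.101, 1.37]
contact_force: [0.1, 0.5, 1.0]
opening: -0.002
```

```bash
python3 chk.py; python3 - <<'E'
from h import *
im=vision.grab_frame("wrist"); t=vision.grab_frame("top")
cv2.imwrite("pics/w3.png",np.hstack([im[:,130:370,::-1],cv2.resize(t[140:260,150:260,::-1],None,fx=3.2,fy=3.2,interpolation=cv2.INTER_CUBIC)]))
E
```

```text
(np.float64(9.07), array([-4.898,  0.014, -0.05 ]), array([ 0.19,  0.2 , -0.13])) ramp [196.7  43.3  -2.7] f [ 0.59 -0.01  0.91]
```

View pics/w3.png

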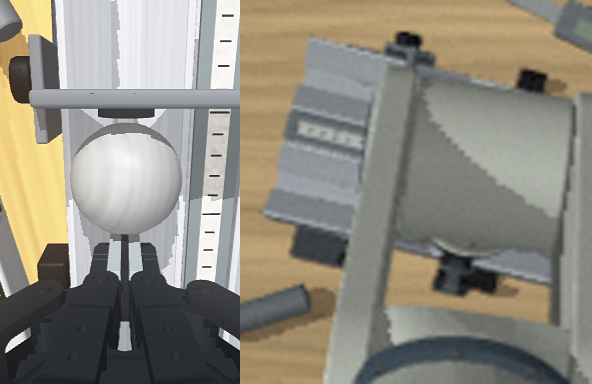

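The wrist view (scale 1, crop offset 130) shows the ball at (126,179), with a small gap to the pad edge at (126,117). The arm hides the ball in the top view. I compute the stations next.

```bash
python3 - <<'E'
from h import *
p=cam("wrist")
print("ball",onramp(p,256,179,0).round(1))
for k in (0,8,15): print("pad",k,onramp(p,256,117,k).round(1))
print("bar edge",onramp(p,256,106,19).round(1))
E
```

```text
ball [234.   42.6  -0. ]
pad 0 [260.8  42.6  -0. ]
pad 8 [261.4  42.6   8. ]
pad 15 [262.   42.7  15. ]
bar edge [266.2  42.7  19. ]
```

move_arm(
  series="1 -0.1 0 0 0 0 0; 1 -0.1 0 0 0 0 0; 1 -0.2 0 0 0 0 0; 1 -0.2 0 0 0 0 0; 1 0 0 0 0 0 0; 1 0 0 0 0 0 0",
)

```text
clock: 9.93
eef_pos: [495.7, 9.3, 106.4]
tcp_rot: [3.137, -0.101, 1.369]
contact_force: [0.6, -0.0, -0.3]
opening: -0.002
```

```bash
python3 chk.py; python3 - <<'E'
from h import *
im=vision.grab_frame("wrist"); p=cam("wrist")
print([(k,proj(p,mid+F@[k,43,0]).round(1)) for k in (218,226,231)])
cv2.imwrite("pics/w4.png",cv2.resize(im[:,130:470,::-1],None,fx=1.5,fy=1.5))
E
```

```text
(np.float64(9.93), array([-4.236,  0.025, -0.054]), array([ 0.16,  0.19, -0.21])) ramp [170.2  43.5  -2.8] f [ 0.08 -0.63 -0.33]
[(218, array([255.5, 156.1])), (226, array([255.4, 137.6])), (231, array([255.4, 125.7]))]
```

View pics/w4.png

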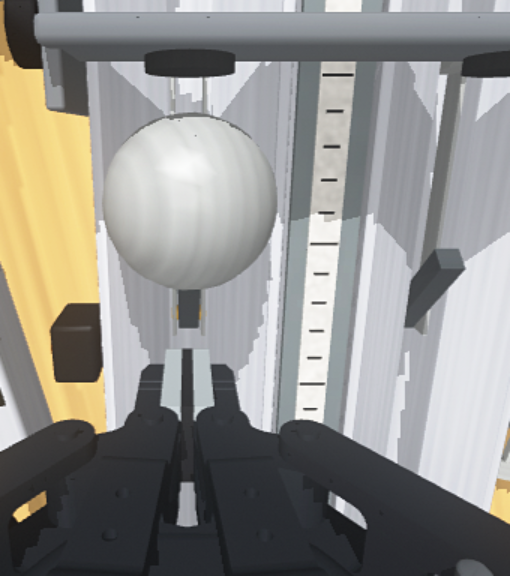

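The steel ball is at (190,202) in the crop, station about 227 mm. It rolled back about 7 mm and has stopped clear of the fingers, with the catch showing behind it at (190,308). It is seated, so I go on to the white ball.

move_arm(
  series="1 -0.1 0 -0.4 0 0 0; 1 0 0 -0.5 0 0 0; 1 0 0 -0.5 0 0 0; 1 -0.6 0.24 -0.35 0 0 0; 1 -0.8 0.24 0 0 0 0; 1 -0.8 0.24 0 0 0 0; 1 -0.8 0.24 0 0 0 0; 1 -0.8 0.24 0 0 0 0; 1 -0.8 0.24 0 0 0 0; 1 -0.6 0.24 0 0 0 0; 1 -0.1 0.24 0 0 0 0; 1 0 0.2 0 0 0 0; 1 0 0 0 0 0 0; 1 0 0 0 0 0 0",
)

```text
clock: 11.72
eef_pos: [538.2, -232.5, 170.5]
tcp_rot: [3.126, -0.1, 1.375]
contact_force: [-0.6, 0.9, -0.5]
opening: 0.001
```

```bash
python3 chk.py; python3 - <<'E'
from h import *
print(todo(mid+F@[-50,-43,-3]))
im=vision.grab_frame("wrist"); p=cam("wrist")
g=im.astype(int); m=((g.min(2)>185)&(g.max(2)-g.min(2)<40)).astype(np.uint8)
q=proj(p,mid+F@[2,-43,0]);print(q)
h=cv2.HoughCircles(cv2.GaussianBlur(cv2.cvtColor(im,cv2.COLOR_RGB2GRAY),(5,5),1),cv2.HOUGH_GRADIENT,1.5,40,param1=80,param2=30,minRadius=25,maxRadius=60)
for c in h[0][:6]: print(c.round(1),onramp(p,c[0],c[1],0).round(1))
E
```

```text
(np.float64(11.72), array([ 1.298, -2.255,  2.082]), array([0.77, 0.28, 0.13])) ramp [-50.6 -46.   84.7] f [ 0.74  0.75 -0.57]
(np.float64(11.72), array([ 0.025, -0.105,  2.192]), array([0.77, 0.28, 0.13]))
[248.44583375 123.73842552]
[374.2 161.2  38.8] [ -24.3 -132.4   -0. ]
[248.2 120.8  34.3] [  4.  -42.9  -0. ]
[ 51.8 240.8  32.8] [-85.3 106.    0. ]
[243.8 248.2  30.4] [-92.4 -39.    0. ]
[239.2 165.8  55.8] [-27.4 -36.4  -0. ]
[191.2 191.2  52.4] [-46.3  -1.3   0. ]
```

move_arm(
  series="1 0 -0.08 0.4 0.4 0.2 0; 1 0 0 0.4 0.4 0 0; 1 0 0 0.4 0 0 0; 1 0 0 0.4 0 0 0; 1 0 0 0.4 0 0 0; 1 0 0 0.18 0 0 0; 1 0 0 0 0 0 0; 1 0 0 0 0 0 0",
)

```text
clock: 12.78
eef_pos: [535.8, -221.2, 76.0]
tcp_rot: [-3.139, -0.104, 1.375]
contact_force: [0.2, -0.2, 0.1]
opening: -0.003
```

```bash
python3 chk.py
```

```text
(np.float64(12.78), array([ 1.272, -2.108, -0.248]), array([-0.26,  0.02,  0.17])) ramp [-49.9 -41.3 -10.3] f [-0.14 -0.27  0.13]
```

move_arm(
  series="1 0 0.04 -0.18 0 0 0; 1 0.15 0 0 0 0 0; 1 0.15 0 0 0 0 0; 1 0.15 0 0 0 0 0; 1 0.15 0 0 0 0 0; 1 0.15 0 0 0 0 0; 1 0.2 0 0 0 0 0; 1 0.2 0 0 0 0 0; 1 0.2 0 0 0 0 0; 1 0.2 0 0 0 0 0; 1 0 0 0 0 0 0",
)

```text
clock: 14.15
eef_pos: [551.2, -157.5, 92.3]
tcp_rot: [3.141, -0.104, 1.376]
contact_force: [0.4, 0.2, -0.9]
opening: -0.002
```

```bash
python3 chk.py
```

```text
(np.float64(14.15), array([-0.396, -2.177, -0.019]), array([-0.1 ,  0.06,  0.21])) ramp [ 16.9 -43.8  -0.9] f [ 0.16 -0.34 -0.95]
```

move_arm(
  series="1 0.15 0 0.02 0 0 0; 1 0.2 0 0.02 0 0 0; 1 0.2 0 0 0 0 0; 1 0.2 0 0 0 0 0; 1 0.2 0 0 0 0 0; 1 0.2 0 0 0 0 0; 1 0.2 0 0 0 0 0; 1 0.2 0 0 0 0 0; 1 0.2 0 0 0 0 0; 1 0.2 0 0 0 0 0; 1 0.2 0 0 0 0 0; 1 0.2 0 0 0 0 0; 1 0.15 0 0 0 0 0; 1 0.1 0 0 0 0 0; 1 0 0 0 0 0 0",
)

```text
clock: 16.02
eef_pos: [572.7, -48.6, 102.1]
tcp_rot: [3.141, -0.104, 1.376]
contact_force: [-0.1, 0.5, -0.1]
opening: -0.004
```

```bash
python3 chk.py
```

```text
(np.float64(16.02), array([-3.18 , -2.176, -0.063]), array([-0.1 ,  0.07,  0.22])) ramp [128.3 -43.4  -2.8] f [ 0.5   0.21 -0.11]
```

move_arm(
  series="1 0.1 0 0 0 0 0; 1 0.1 0 0 0 0 0; 1 0.1 0 0 0 0 0; 1 0.1 0 0 0 0 0; 1 0.1 0 0 0 0 0; 1 0.1 0 0 0 0 0; 1 0.1 0 0 0 0 0; 1 0.1 0 0 0 0 0; 1 0.1 0 0 0 0 0; 1 0.1 0 0 0 0 0; 1 0.1 0 0 0 0 0; 1 0.1 0 0 0 0 0; 1 0.1 0 0 0 0 0; 1 0.1 0 0 0 0 0; 1 0.1 0 0 0 0 0; 1 0 0 0 0 0 0",
)

```text
clock: 18.02
eef_pos: [584.9, 13.9, 108.6]
tcp_rot: [3.141, -0.104, 1.376]
contact_force: [-1.1, -0.2, -0.2]
opening: 0.0
```

```bash
python3 chk.py
```

```text
(np.float64(18.02), array([-4.783, -2.173, -0.065]), array([-0.11,  0.06,  0.2 ])) ramp [192.4 -43.1  -3. ] f [-0.42  1.05 -0.17]
```

Another 4 mm, then back off and look.

move_arm(
  series="1 0.1 0 0 0 0 0; 1 0 0 0 0 0 0; 1 -0.1 0 0 0 0 0; 1 -0.1 0 0 0 0 0; 1 -0.2 0 0 0 0 0; 1 -0.2 0 0 0 0 0; 1 0 0 0 0 0 0; 1 0 0 0 0 0 0",
)

```text
clock: 19.02
eef_pos: [580.5, -7.8, 106.3]
tcp_rot: [-3.142, -0.103, 1.375]
contact_force: [-0.6, -0.4, -0.1]
opening: -0.002
```

```bash
python3 chk.py; python3 - <<'E'
from h import *
im=vision.grab_frame("wrist"); p=cam("wrist")
print([(k,proj(p,mid+F@[k,-43,0]).round(1)) for k in (218,226,231)])
cv2.imwrite("pics/w5.png",cv2.resize(im[:,:,::-1],None,fx=1.5,fy=1.5))
E
```

```text
(np.float64(19.02), array([-4.227, -2.165, -0.065]), array([-0.12,  0.07,  0.13])) ramp [170. -43.  -3.] f [-0.56  0.52 -0.02]
[(218, array([254.7, 155.8])), (226, array([254.7, 137.3])), (231, array([254.7, 125.3]))]
```

View pics/w5.png

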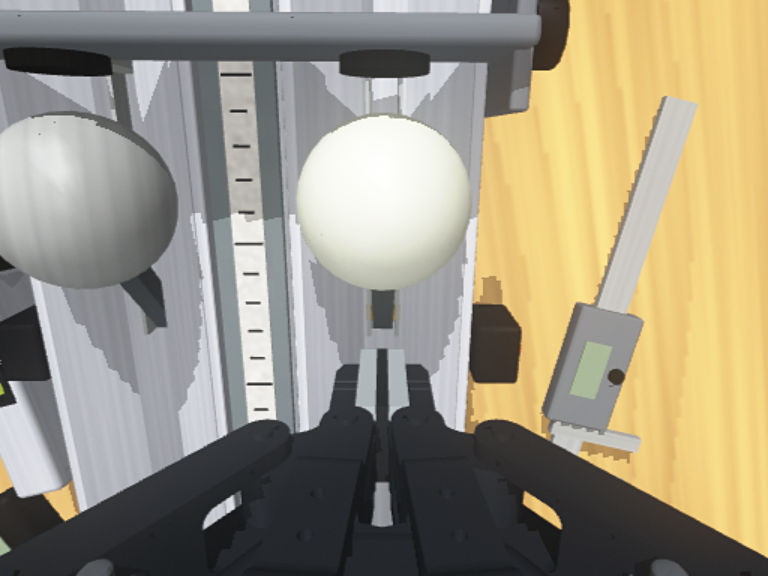

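White is at (384,202), station about 227 mm, the same as the steel ball, with the catch behind it at (383,308). Steel at (85,200) is still held, with its catch raised at (150,300). Now I lift clear and do a final check.

move_arm(
  series="1 -0.1 0 -0.4 0 0 0; 1 -0.1 0 -0.5 0 0 0; 1 -0.2 0 -0.5 0 0 0; 1 -0.5 -0.2 -0.5 0 0 0; 1 -0.5 -0.3 -0.4 0 0 0; 1 -0.5 -0.3 0 0 0 0; 1 0 0 0 0 0 0; 1 0 0 0 0 0 0; 1 0 0 0 0 0 0; 1 0 0 0 0 0 0",
)

```text
clock: 20.32
eef_pos: [534.4, -87.0, 200.8]
tcp_rot: [3.134, -0.103, 1.379]
contact_force: [0.9, 0.4, -0.2]
opening: 0.002
```

```bash
python3 chk.py; python3 - <<'E'
from h import *
im=vision.grab_frame("wrist"); p=cam("wrist")
print([(k,(1.5*proj(p,mid+F@[k,y,0])).round(0)) for k in (218,227,236) for y in(43,-43)])
cv2.imwrite("pics/w6.png",cv2.resize(im[:,:,::-1],None,fx=1.5,fy=1.5))
E
```

```text
(np.float64(20.32), array([-2.31 , -1.447,  2.5  ]), array([0.31, 0.09, 0.35])) ramp [ 93.7 -13.6 100.2] f [ 0.57 -0.84 -0.25]
[(218, array([254.,  18.])), (218, array([448.,  19.])), (227, array([253.,  -5.])), (227, array([449.,  -4.])), (236, array([251., -29.])), (236, array([450., -27.]))]
```

View pics/w6.png

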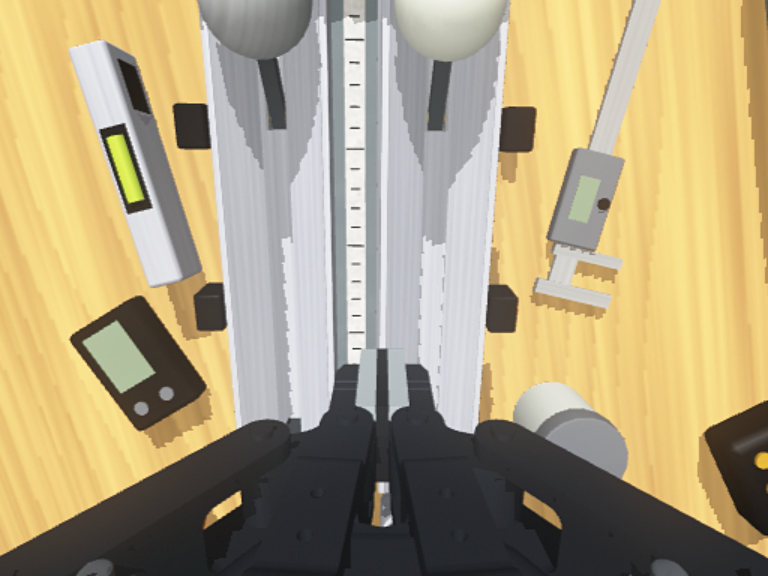

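Both balls rest at the top, at about (255,0) and (450,0), with both catches up behind them. The tool is clear and the bystanders in view are undisturbed.

```bash
python3 -c "
from rig import r
print(r.sign_off())"
```

```text
the job is handed in; nothing more can be done
None
```

I pushed both balls up their gutters and over the catches with the shut fingertips, then lifted clear and handed the job in at about 20 s. No verdict came back.

**Balls:** After I backed off, each ball rolled back a few millimetres and stayed at about 227 mm up the ramp. The catches showed behind both balls in the last wrist picture. I judged them up by eye and did not measure their angle.

**Seat position:** My estimates of the seat point disagreed: 220–226 mm from the rubber pads and 231 mm from the catch tops. The balls' resting place at 227 mm lies within 9 mm of all of these.

**Forces:** The contact readings I took between moves were 4 N or less. I had no readings during the moves.

**Bystanders:** The ones in the last picture (spirit level, stopwatch, caliper and jar) looked undisturbed. I did not look again at the brass weight, test ring or nut driver after the pushes.

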